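# Load the cork roller on its drive shaft and hand it over above the board

## Task

Get the cork waxing roller ready for your colleague: pick it up from the bench, slide it over the bare drive shaft that stands in the wooden block until it sits on the shaft's collar, and let go of it. Then take the shaft by its bare top end, draw it with the roller out of the block and hold it out over the orange spot on the snowboard: drive end lowest, about 10 cm above the spot, the shaft leaning about 30 degrees from upright so that the drive end points towards the long edge of the board away from the robot, where your colleague will put the drill on it. Finish while still holding it there, quite still; do not put it down, and leave the other brushes and the wax as they are.

Things in the scene. Friction and masses are not known exactly. Their poses are not given: they have to be found in the camera images.
- cork_center (a point): Centre (half-way up, on the axis) of the tan cork roller, standing on end on the bench: 60 mm wide, 70 mm long, 110 g, both ends alike, black hubs, a 15 mm round bore right through along its z. The only cork one; which of the three standing places it has changes.
- arbor: Bare steel drive shaft, upright and loose in one bore of the block; 152 mm long, 200 g. Origin: its lower end (drive end); z up along it. 0-40 mm: round drive end, 10 mm thick, in the bore. 40-50 mm: black collar, 44 mm wide, resting on the block. 50-152 mm: hexagonal shaft, 10 mm across flats, 11.5 across corners, tapered over the last 4 mm. One pair of flats faces its own +y and -y.
- shaft_top (a point): Point on the bare shaft's axis 136 mm above its drive end, 16 mm below its top, 141 mm above the bench at first; axes as arbor. A seated roller covers 50-120 mm of the shaft (its centre at 85) and leaves 32 mm bare around this point, so grip the roller near its top when lowering it, or the shaft will meet the gripper's palm.
- drive_end (a point): Centre of the lower end face of the bare drive shaft (the round drive end that goes in the drill). Axes as arbor.
- block: Fixed wooden block 75 x 230 x 45 mm (x, y, z), origin at the centre of its underside on the bench. Two upright through bores 13 mm wide, 65 mm either side of its centre along its y: in one stands the bare shaft, in the other a shaft with a white brush; which is which changes.
- loaded_center (a point): Centre of the white nylon brush that is already on the other shaft in the block (60 mm in diameter, 70 mm long, from 50 to 120 mm above the bench, with 32 mm of shaft above it, 157 mm above the bench in all). To be left alone.
- wirebrush_center (a point): Centre of a silver-grey steel-wire brush roller with a blue core standing on the bench, 58 mm in diameter, 70 mm high. To be left alone.
- horsehair_center (a point): Centre of a dark brown bristle brush roller with a red core standing on the bench, 58 mm in diameter, 70 mm high. To be left alone.
- wax_center (a point): Centre of a yellow wax bar lying on the bench, 100 x 45 x 22 mm. To be left alone.
- spot (a point): Centre of the orange spot (70 mm wide, with a thin white ring round it) on the upper face of the black snowboard, which lies fixed on two low vices on the left of the bench, 250 mm wide, its face 110 mm above the bench. x runs along the board, y across it to the long edge away from the robot, z up.
- handover (a point): Point in the air 100 mm straight above the orange spot, where the drive end must finally be. Its z axis is the direction in which the shaft must then point from drive end to top: 30 degrees from upright, leaning back to the robot's side of the board (its -y), so that the drive end points down and to the board's +y edge.
There are look-alikes about, which are no part of the job. What is shaped like the part that bears cork_center but purple or turquoise is not meant. Leave any blue or pink look-alike of the arbor alone.

How it is judged:
By the outcome, as a careful person would: the job done as asked, in the order asked, and still so for the second after the job is handed in, while the arm keeps its last pose, push and grip.
It also fails if it takes over 59 s, if anything falls off the work surface, if the arm or the gripper's body presses on something with over 40 N, if the wrist force passes 120 N, or if a joint passes its speed limit or range.

## Robot

A 7-joint arm with a two-finger parallel gripper is mounted at the origin on the work surface. World frame = base frame: x ahead of the robot, y to its left, z up, the work surface at z = 0. Lengths are in m, angles in degrees, forces in N, time in s.
With the tool pointing down it reaches from about 0.425 to 0.875 m from the base axis. Payload 4.7 kg.
Tool frame: the origin (TCP) lies on the mounting face of the last link; the fingertips stand 182 mm ahead of it and the grasp point (between the pads) lies 164 mm ahead of it; z points along the fingers, y is the line along which they close (so a half turn about z gives the same grasp; the last joint's range is limited). The gripper opens to 87 mm and grips with 3 to 60 N. Pads are 19 mm wide; open, the fingers measure 117 mm over their backs; the gripper's body (75 mm by 190 mm) begins 51 mm behind the grasp point.
Start: joints at [64.922, 18.392, -4.016, 83.108, 1.295, 78.541, -3.26], TCP at [0.284, -0.585, 0.405] pointing down, gripper open.
Joint ranges: [-163.93, 163.93], [-17.29, 119.83], [-79.2, 71.16], [3.27, 140.29], [-89.18, 269.18], [5.43, 117.66], [-154.24, 154.24]. Speed limits (degrees/s): [147.25, 147.25, 180, 180, 180, 180, 180].

## Interface

Orientations are given as [roll, pitch, yaw] about the fixed x, y, z axes, in that order (R = Rz(yaw) Ry(pitch) Rx(roll)).
In Python, from cell import env gives the robot as it stands.
- The arm moves only by the tool servo_tool, never from a script. Its argument "plan" is a list of rows, each an object with "xyz": the shift along the tool's x, y, z in cm, a list of three; "twist": the turn, a rotation vector about the tool's x, y, z in degrees, a list of three; "jaw": the closure, from 0 (fully open) to 1 (shut). In form: [{"xyz": [x, y, z], "twist": [wx, wy, wz], "jaw": jaw}, ...]. A call has 1 to 10 rows; each row is the pose to reach, as a shift and turn from the pose commanded when the call began, along the tool's axes at that moment; what a row does not reach only later rows make up. A row lasts 1/12 s, in which the tool goes at most 41.7 mm and 7.16 degrees, less where a joint would pass 70% of its speed; a pose out of reach is approached as far as the arm can. A call with a gripper value outside its range is refused whole. The fingers move at their own pace and stop on an object; "newtons" is the grip in N (left out, the last holds). Time passes only in rows, so rows that repeat a pose let the fingers close. It gives the time, the measured TCP pose, the force, the opening and the grip force at its end, in the units of the state.
- env.get_obs(): the state, without advancing time (a new reading comes with each control period).
- env.read_camera(name): name is "side" or "top" or "wrist"; returns a dict with "img" (400x640x3 uint8, red, green, blue), "camera_matrix" (3x3 intrinsics, pixels), "k1" (the pictures are not rectified: a ray, as slopes to the right and down, at radius r is drawn at 1 + k1 r^2 times it, then the intrinsics apply), "R" (3x3) and "t" (3): a world point X has camera coordinates R X + t. Camera axes: x right, y down, z forward; pixel columns grow to the right and rows downward; lengths in m; the calibration is good to about 2 mm. A picture is of the moment at which its call begins. There is no depth.
- env.sign_off(): hands the job in; it is judged then, once.
The state is a dict: "time_s": time; "qpos": joint angles; "joint_velocities": joint speeds; "effort": joint torques, N m; "tool_pos": TCP position; "tool_rot": TCP orientation; "force": force on the tool from outside, world axes, zero at the start; "wrist_torque": the same for the moment, N m; "grip_width": finger opening in m; "grasp_force": force on a finger pad.
Only numpy, scipy, OpenCV 4.12 (cv2) and the standard library are available. Lean on these libraries where they do the work, as an engineer would, in place of code of your own. Each camera call takes 0.05 s, during which the arm holds its last target. There are 200 camera calls.

## Working session

There is one attempt and no reset: what is moved stays moved. The work goes in short steps, Python scripts to look and compute and a tool call to move; the robot and the scene stay as the last step left them, time stands still between calls to the robot, and variables do not carry over. Pictures are saved under pics/ and viewed, at most 10 in all, crops included, and the job is handed in when it is done.

Besides the shell and the picture viewer there is one more tool, called after "Emit:" as name(argument=value, ...), one argument or row to a line, values as JSON. servo_tool: Moves the arm, as the interface text tells. Its arguments: {"type":"object","properties":{"plan":{"type":"array","items":{"type":"object","properties":{"xyz":{"type":"array","items":{"type":"number"}},"twist":{"type":"array","items":{"type":"number"}},"jaw":{"type":"number"}}}},"newtons":{"type":"number"}},"required":["plan"]}

```bash
mkdir -p pics; ls; python3 - <<'E'
from cell import env
import cv2,pickle
o=env.get_obs();print(o)
for n in("top","side"):
    c=env.read_camera(n);cv2.imwrite(f"pics/{n}0.png",c["img"][:,:,::-1]);pickle.dump(c,open(f"{n}0.pkl","wb"));print(n,c["camera_matrix"],c["k1"],c["R"],c["t"])
E
```

```text
pics
{'time_s': 0.0, 'qpos': array([64.91976464, 18.43884261, -4.01530551, 83.1720698 ,  1.29684113,
       78.54169098, -3.25909242]), 'joint_velocities': array([ 0.04731688,  0.00306166,  0.03548385,  0.01120759,  0.01780096,
       -0.0307547 , -0.09920386]), 'effort': array([-2.51755080e-05, -4.91289496e+01, -4.03907290e-01, -3.12527633e+01,
       -6.38609659e-02,  4.36439062e-02,  1.91382642e-04]), 'tool_pos': array([ 0.28367777, -0.58461373,  0.40368845]), 'tool_rot': array([-1.79892738e+02,  7.54014920e-03,  2.58909899e+01]), 'force': array([0.10068168, 0.37703525, 0.32653327]), 'wrist_torque': array([0.02974466, 0.00885541, 0.00325242]), 'grasp_force': 0.0, 'grip_width': 0.08707912587112636}
top [[479.01189156   0.         328.7243059 ]
 [  0.         479.01189156 191.39048946]
 [  0.           0.           1.        ]] -0.12038456297293829 [[-0.0185278  -0.99973173 -0.01389935]
 [-0.99204906  0.02011266 -0.12423423]
 [ 0.12448046  0.01148705 -0.99215556]] [0.00509701 0.63015738 1.4246512 ]
side [[388.62378016   0.         327.90609722]
 [  0.         388.62378016 202.20924035]
 [  0.           0.           1.        ]] -0.0036086192296663523 [[-0.88586687 -0.46352762 -0.01954561]
 [-0.22450821  0.46517365 -0.85627655]
 [ 0.40599993 -0.75415889 -0.51614768]] [0.56809781 0.25389307 0.75814966]
```

View pics/top0.png

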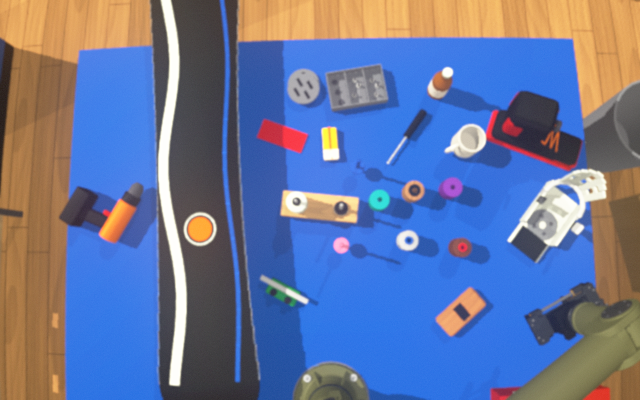

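View pics/side0.png

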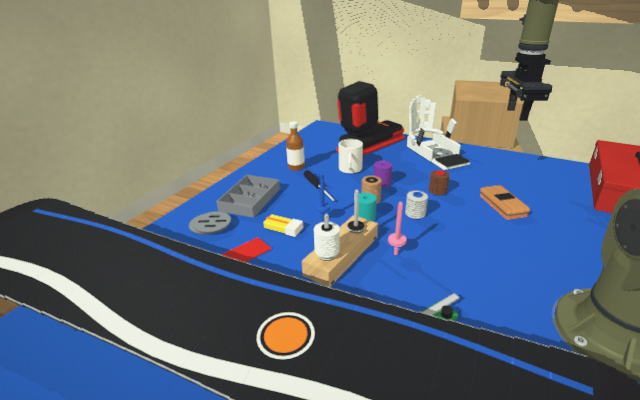

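Candidates for the roller in the top view are tan (413,190), turquoise (379,200) and purple (451,187). The tan one is the cork. Shafts are steel in the block at (341,207), pink (341,245) and blue (362,165). The steel one in the block is meant. I'll confirm both in an enlarged crop.

```bash
python3 - <<'E'
import cv2,numpy as np
a=cv2.imread("pics/top0.png")[155:255,270:470];b=cv2.imread("pics/side0.png")[165:285,295:445]
a=cv2.resize(a,None,fx=4,fy=4,interpolation=cv2.INTER_CUBIC);cv2.imwrite("pics/topc.png",a)
cv2.imwrite("pics/sidec.png",cv2.resize(b,None,fx=5,fy=5,interpolation=cv2.INTER_CUBIC))
E
```

```text
(no output)
```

View pics/topc.png

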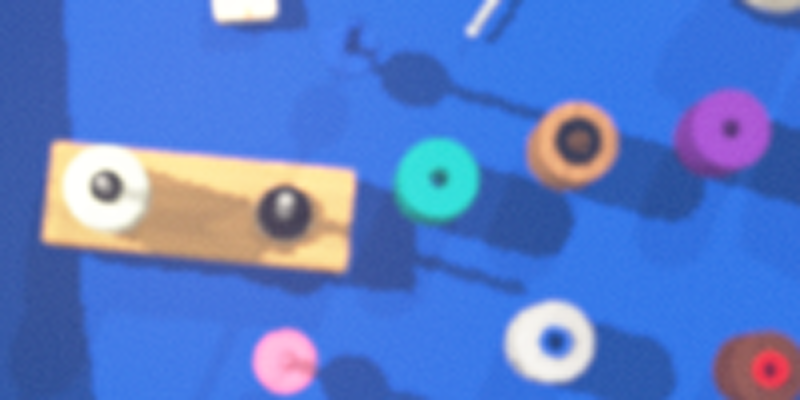

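View pics/sidec.png

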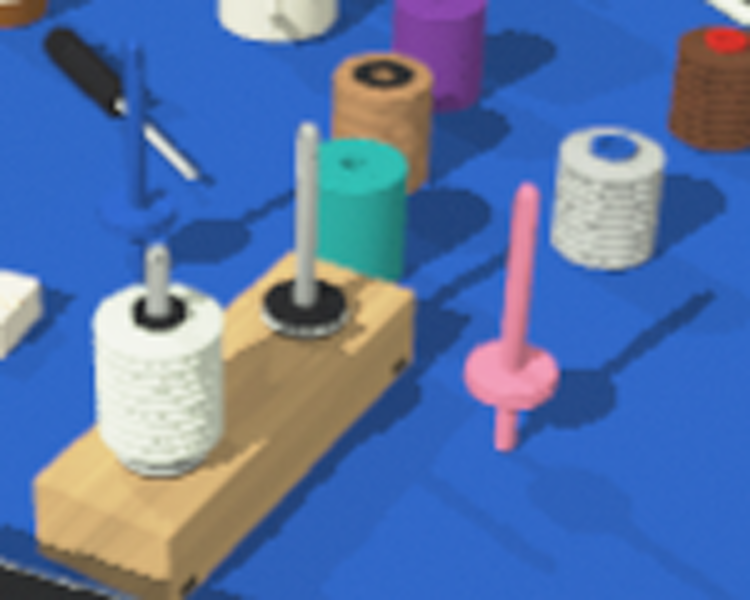

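Both crops agree. The tan cork roller with the black hub is at top (414.4,189.6) and side (371,179). The steel shaft with the black collar is at the right end of the block, with its tip at top (341,205.5) and side (356,190).

```bash
cat > h.py <<'E'
import numpy as np,cv2,pickle
def ray(c,uv):
    p=cv2.undistortPoints(np.array([[uv]],float),c["camera_matrix"],np.array([c["k1"],0,0,0,0.]))[0,0]
    return -c["R"].T@c["t"], c["R"].T@np.array([p[0],p[1],1])
def atz(c,uv,z):
    o,d=ray(c,uv);return (o+d*(z-o[2])/d[2])[:2].round(4)
def proj(c,X):
    X=np.atleast_2d(X);p,_=cv2.projectPoints(X,cv2.Rodrigues(c["R"])[0],c["t"],c["camera_matrix"],np.array([c["k1"],0,0,0,0.]));return p[:,0]
E
python3 - <<'E'
from h import *
T=pickle.load(open("top0.pkl","rb"));S=pickle.load(open("side0.pkl","rb"))
ct=lambda u,v:((u+.5)/4-.5+270,(v+.5)/4-.5+155)
cs=lambda u,v:((u+.5)/5-.5+295,(v+.5)/5-.5+165)
for n,t,s,z in[("cork",ct(579,140),cs(383,73),.07),("collar",ct(285,213),cs(306,305),.055),("tip",ct(287,202),cs(308,126),.157),("whitetip",ct(106,184),cs(157,247),.157),("spot",(200,229),(286,335),.11)]:
    print(n,atz(T,t,z),atz(S,s,z))
for z,p in[(.045,(53,142)),(.045,(355,171))]:print(atz(T,ct(*p),z))
im=T["img"].astype(int);m=((im[...,0]>210)&(im[...,1]>90)&(im[...,1]<190)&(im[...,2]<100));m[:, :170]=0;m[:,230:]=0;m[:200]=0;m[260:]=0
v,u=np.nonzero(m);print("spot",u.mean(),v.mean(),atz(T,(u.mean(),v.mean()),.11))
# board direction from edges of board between rows
for r in(60,150,310):print(r)
E
```

```text
cork [ 0.6264 -0.2643] [ 0.6294 -0.2628]
collar [ 0.5774 -0.043 ] [ 0.5789 -0.0367]
tip [ 0.5759 -0.0432] [ 0.5816 -0.0409]
whitetip [0.5911 0.0835] [0.597 0.087]
spot [0.5183 0.3697] [0.5209 0.3725]
[0.6362 0.1327]
[ 0.6093 -0.0969]
spot 199.56184486373166 228.62683438155136 [0.5194 0.371 ]
60
150
310
```

Emit:
servo_tool(
  plan=[
    {"xyz": [20, -6, 3], "twist": [0, 0, -20], "jaw": 0},
    {"xyz": [30, -9, 5], "twist": [0, 0, -30], "jaw": 0},
    {"xyz": [45, -13.9, 10], "twist": [0, 0, -41], "jaw": 0},
    {"xyz": [45, -13.9, 10], "twist": [0, 0, -41], "jaw": 0},
    {"xyz": [45, -13.9, 10], "twist": [0, 0, -41], "jaw": 0},
    {"xyz": [45, -13.9, 10], "twist": [0, 0, -41], "jaw": 0},
    {"xyz": [45, -13.9, 10], "twist": [0, 0, -41], "jaw": 0},
    {"xyz": [45, -13.9, 10], "twist": [0, 0, -41], "jaw": 0},
    {"xyz": [45, -13.9, 10], "twist": [0, 0, -41], "jaw": 0},
    {"xyz": [45, -13.9, 10], "twist": [0, 0, -41], "jaw": 0},
  ],
)

```text
time_s: 0.93
tool_pos: [0.5826, -0.3052, 0.3182]
tool_rot: [-180.0, 0.0, 66.9]
force: [0.8, -1.1, 0.4]
grip_width: 0.0869
grasp_force: 0.0
```

Emit:
servo_tool(
  plan=[
    {"xyz": [0, 0, 0], "twist": [0, 0, 0], "jaw": 0},
    {"xyz": [0, 0, 0], "twist": [0, 0, 0], "jaw": 0},
  ],
)

```text
time_s: 1.1
tool_pos: [0.5836, -0.3027, 0.3175]
tool_rot: [-179.9, -0.1, 67.3]
force: [-1.0, -0.2, 0.3]
grip_width: 0.0869
grasp_force: 0.0
```

```bash
python3 - <<'E'
from h import *
from cell import env
c=env.read_camera("wrist");pickle.dump(c,open("w1.pkl","wb"));cv2.imwrite("pics/w1.png",c["img"][:,:,::-1])
print(proj(c,[.628,-.2635,.07]))
T=pickle.load(open("top0.pkl","rb"));im=T["img"].astype(int)
L=[];Rr=[]
for r in range(60,340,20):
    blue=(im[r,:,2]-im[r,:,0]>80)&(im[r,:,2]>120)
    u=200
    l=max(i for i in range(0,190) if blue[i]);
    rr=min(i for i in range(242,300) if blue[i])
    a,b=atz(T,(l+.5,r),.105),atz(T,(rr-.5,r),.105);L.append(a);Rr.append(b)
    print(r,a,b,(a+b)/2)
E
```

```text
[[350.50392071 145.39299687]]
60 [1.047  0.5384] [1.0341 0.2526] [1.04055 0.3955 ]
80 [0.9806 0.5284] [0.9693 0.2515] [0.97495 0.38995]
100 [0.9158 0.5253] [0.9057 0.2507] [0.91075 0.388  ]
120 [0.852  0.5193] [0.8432 0.2499] [0.8476 0.3846]
140 [0.7893 0.5136] [0.7816 0.2493] [0.78545 0.38145]
160 [0.7276 0.5115] [0.7209 0.2488] [0.72425 0.38015]
180 [0.6667 0.5064] [0.6609 0.2485] [0.6638  0.37745]
200 [0.6067 0.5141] [0.6016 0.2452] [0.60415 0.37965]
220 [0.5469 0.5034] [0.5429 0.2422] [0.5449 0.3728]
240 [0.4878 0.4992] [0.4846 0.2363] [0.4862  0.36775]
260 [0.4292 0.4983] [0.4268 0.2306] [0.428   0.36445]
280 [0.3709 0.4976] [0.3694 0.2279] [0.37015 0.36275]
300 [0.3129 0.4972] [0.3123 0.2225] [0.3126  0.35985]
320 [0.2551 0.4971] [0.2554 0.2172] [0.25525 0.35715]
```

View pics/w1.png

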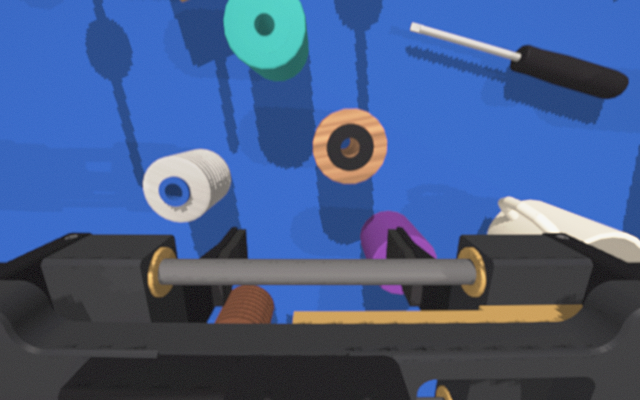

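The wrist picture shows the cork's bore at (350,147), where I predicted (350.5,145.4). Turquoise is at (264,25), purple at (395,250) and the wire brush at (180,190). The position estimate holds to within about 1 mm.

Emit:
servo_tool(
  plan=[
    {"xyz": [3, 1.5, 0], "twist": [0, 0, 0], "jaw": 0},
    {"xyz": [5.4, 2.5, 0], "twist": [0, 0, 0], "jaw": 0},
    {"xyz": [5.4, 2.5, 0], "twist": [0, 0, 0], "jaw": 0},
    {"xyz": [5.4, 2.5, 2], "twist": [0, 0, 0], "jaw": 0},
    {"xyz": [5.4, 2.5, 2], "twist": [0, 0, 0], "jaw": 0},
    {"xyz": [5.4, 2.5, 2], "twist": [0, 0, 0], "jaw": 0},
  ],
)

```text
time_s: 1.65
tool_pos: [0.6243, -0.2687, 0.2979]
tool_rot: [-179.8, 0.1, 66.7]
force: [0.3, -0.1, 0.5]
grip_width: 0.087
grasp_force: 0.0
```

```bash
python3 - <<'E'
from h import *
from cell import env
W=pickle.load(open("w1.pkl","rb"));print(atz(W,(350,147),.07))
o=env.get_obs();print(o["tool_pos"],o["tool_rot"],o["qpos"])
E
```

```text
[ 0.6272 -0.2645]
[ 0.62426919 -0.26872281  0.29788232] [-1.79824198e+02  8.23992493e-02  6.67280097e+01] [ 36.27095646  27.1316107  -20.48414488  85.14542617   9.86836547
  69.67748452  -8.87825408]
```

Emit:
servo_tool(
  plan=[
    {"xyz": [0.5, 0.1, 2], "twist": [0, 0, 0], "jaw": 0},
    {"xyz": [0.5, 0.1, 4], "twist": [0, 0, 0], "jaw": 0},
    {"xyz": [0.5, 0.1, 6], "twist": [0, 0, 0], "jaw": 0},
    {"xyz": [0.5, 0.1, 7.4], "twist": [0, 0, 0], "jaw": 0},
    {"xyz": [0.5, 0.1, 7.4], "twist": [0, 0, 0], "jaw": 0},
    {"xyz": [0.5, 0.1, 7.4], "twist": [0, 0, 0], "jaw": 0},
  ],
)

```text
time_s: 2.15
tool_pos: [0.6282, -0.2635, 0.225]
tool_rot: [-179.9, 0.0, 66.8]
force: [0.1, -0.1, 0.3]
grip_width: 0.087
grasp_force: 0.0
```

Emit:
servo_tool(
  newtons=15,
  plan=[
    {"xyz": [0, 0, 0], "twist": [0, 0, 0], "jaw": 0.2},
    {"xyz": [0, 0, 0], "twist": [0, 0, 0], "jaw": 0.3},
    {"xyz": [0, 0, 0], "twist": [0, 0, 0], "jaw": 0.4},
    {"xyz": [0, 0, 0], "twist": [0, 0, 0], "jaw": 0.5},
    {"xyz": [0, 0, 0], "twist": [0, 0, 0], "jaw": 0.5},
    {"xyz": [0, 0, 0], "twist": [0, 0, 0], "jaw": 0.5},
  ],
)

```text
time_s: 2.65
tool_pos: [0.6289, -0.2626, 0.2257]
tool_rot: [180.0, 0.0, 66.9]
force: [0.1, 0.1, 3.1]
grip_width: 0.0601
grasp_force: 15.0
```

Emit:
servo_tool(
  plan=[
    {"xyz": [0, 0, -2], "twist": [0, 0, 0], "jaw": 0.5},
    {"xyz": [0, 0, -5], "twist": [0, 0, 0], "jaw": 0.5},
    {"xyz": [0, 0, -9], "twist": [0, 0, 0], "jaw": 0.5},
    {"xyz": [0, 0, -13], "twist": [0, 0, 0], "jaw": 0.5},
    {"xyz": [0, 0, -16.5], "twist": [0, 0, 0], "jaw": 0.5},
    {"xyz": [2, -1.7, -18.5], "twist": [0, 0, -4], "jaw": 0.5},
    {"xyz": [5, -4, -18.5], "twist": [0, 0, -9], "jaw": 0.5},
    {"xyz": [8, -6.5, -18.5], "twist": [0, 0, -15], "jaw": 0.5},
    {"xyz": [11, -9, -18.5], "twist": [0, 0, -20], "jaw": 0.5},
    {"xyz": [12.8, -10.9, -18.5], "twist": [0, 0, -23], "jaw": 0.5},
  ],
)

```text
time_s: 3.48
tool_pos: [0.5779, -0.0972, 0.4102]
tool_rot: [180.0, -0.1, 90.4]
force: [0.8, 1.0, -1.0]
grip_width: 0.0594
grasp_force: 15.0
```

Emit:
servo_tool(
  plan=[
    {"xyz": [0, 0, 0], "twist": [0, 0, 0], "jaw": 0.5},
    {"xyz": [0, 0, 0], "twist": [0, 0, 0], "jaw": 0.5},
    {"xyz": [0, 0, 0], "twist": [0, 0, 0], "jaw": 0.5},
  ],
)

```text
time_s: 3.73
tool_pos: [0.5787, -0.1029, 0.41]
tool_rot: [180.0, 0.1, 89.8]
force: [0.1, -1.1, -1.0]
grip_width: 0.0598
grasp_force: 15.0
```

```bash
python3 - <<'E'
from h import *
from cell import env
c=env.read_camera("wrist");pickle.dump(c,open("w2.pkl","wb"));cv2.imwrite("pics/w2.png",c["img"][:,:,::-1])
print(proj(c,np.array([[.578,-.041,.157],[.578,-.041,.055]])))
o=env.get_obs();print(o["tool_pos"],o["tool_rot"],o["grip_width"])
E
```

```text
[[316.62780772 133.20043718]
 [316.66836719 128.59708557]]
[ 0.57881305 -0.10361138  0.40980766] [-1.79990926e+02  5.15747887e-02  8.97494855e+01] 0.0602076068434688
```

View pics/w2.png

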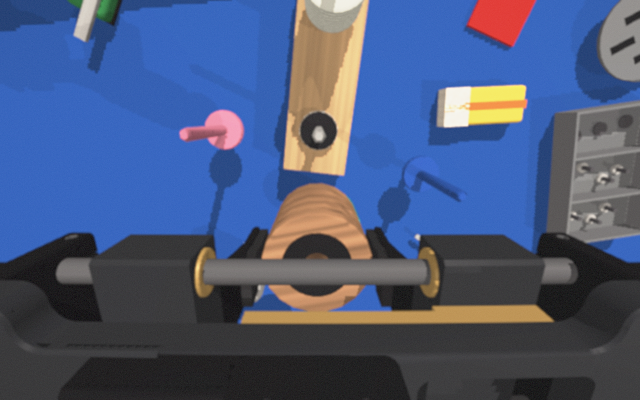

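The shaft collar is at about (318.5,130) with the tip at (319,136). The roller is held upright below the jaws, with its hub at (317,265). I'll refine these with a blob fit.

```bash
python3 - <<'E'
from h import *
c=pickle.load(open("w2.pkl","rb"));im=c["img"]
g=im.astype(int);m=np.zeros(g.shape[:2],np.uint8);m[105:156,294:344]=((g[105:156,294:344].max(2)<75)*255)
m=cv2.morphologyEx(m,cv2.MORPH_OPEN,np.ones((3,3)))
cs=max(cv2.findContours(m,0,2)[0],key=cv2.contourArea);e=cv2.fitEllipse(cv2.convexHull(cs));print(e)
print(atz(c,e[0],.054))
print(atz(c,(319,135.5),.157))
X=np.array([[.578,-.041,.157]]);print(c["R"].round(3),(-c["R"].T@c["t"]).round(4))
# expected hub of roller
for y in(-.1036,):print(proj(c,np.array([[.5788,y,.256],[.5788+.03,y,.256],[.5788-.03,y,.256]])))
a=cv2.resize(im[100:160,280:355],None,fx=8,fy=8,interpolation=cv2.INTER_CUBIC)
b=cv2.resize(im[180:320,255:380],None,fx=4,fy=4,interpolation=cv2.INTER_CUBIC)[:480]
b=np.vstack([b,np.zeros((480-len(b),b.shape[1],3),np.uint8)]);d=np.hstack([a,b]);d=d[:, :1100]
cv2.imwrite("pics/w2c.png",np.ascontiguousarray(cv2.resize(d,(800,int(480*800/d.shape[1])))[:,:,::-1]))
E
```

```text
((317.89703369140625, 130.5042266845703), (34.882347106933594, 35.56561279296875), 179.55255126953125)
[ 0.5794 -0.0432]
[ 0.5799 -0.0428]
[[ 1.    -0.002 -0.001]
 [-0.002 -0.962  0.275]
 [-0.001 -0.275 -0.962]] [ 0.5781 -0.0292  0.3894]
[[318.27606834 265.13156184]
 [375.3380118  264.99728206]
 [261.23436875 265.15077762]]
```

View pics/w2c.png

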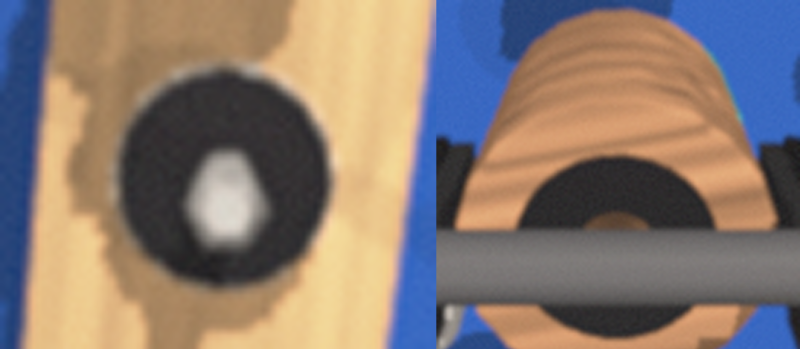

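Emit:
servo_tool(
  plan=[
    {"xyz": [2, 0, 0], "twist": [0, 0, 0], "jaw": 0.5},
    {"xyz": [4.5, 0.1, 0], "twist": [0, 0, 0], "jaw": 0.5},
    {"xyz": [6.0, 0.1, 0], "twist": [0, 0, 0], "jaw": 0.5},
    {"xyz": [6.0, 0.1, 0], "twist": [0, 0, 0], "jaw": 0.5},
    {"xyz": [6.0, 0.1, 0], "twist": [0, 0, 0], "jaw": 0.5},
    {"xyz": [6.0, 0.1, 0.5], "twist": [0, 0, 0], "jaw": 0.5},
    {"xyz": [6.0, 0.1, 1], "twist": [0, 0, 0], "jaw": 0.5},
    {"xyz": [6.0, 0.1, 1], "twist": [0, 0, 0], "jaw": 0.5},
  ],
)

```text
time_s: 4.45
tool_pos: [0.5795, -0.044, 0.3982]
tool_rot: [-179.8, 0.0, 89.7]
force: [-0.0, -0.2, -0.8]
grip_width: 0.0599
grasp_force: 15.0
```

```bash
python3 - <<'E'
from h import *
from cell import env
c=env.read_camera("side");cv2.imwrite("pics/s3.png",cv2.resize(c["img"][90:240,260:460,::-1],None,fx=4,fy=4,interpolation=cv2.INTER_CUBIC))
o=env.get_obs();print(o["tool_pos"],o["tool_rot"],o["force"],o["wrist_torque"])
E
```

```text
[ 0.57961247 -0.04359128  0.39874796] [-1.79878172e+02  7.94054404e-03  8.97590859e+01] [-0.09798531  1.20309003 -1.30576625] [-0.04687031 -0.0787417  -0.01622874]
```

View pics/s3.png

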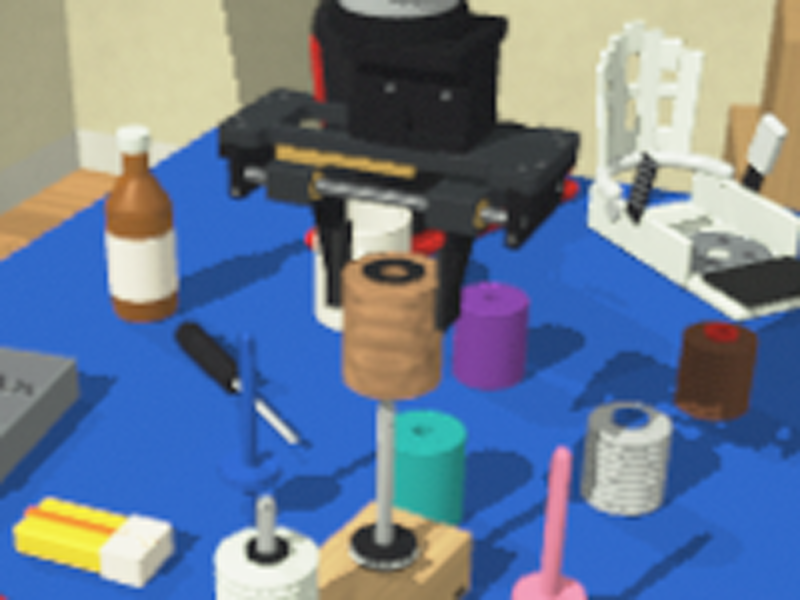

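The roller hangs right over the shaft, with its bottom at about (391,390) and the shaft tip below it at (387,400). I'll lower it slowly, watching the force.

Emit:
servo_tool(
  plan=[
    {"xyz": [0.05, 0, 0.5], "twist": [0, 0, 0], "jaw": 0.5},
    {"xyz": [0.05, 0, 1], "twist": [0, 0, 0], "jaw": 0.5},
    {"xyz": [0.05, 0, 1.3], "twist": [0, 0, 0], "jaw": 0.5},
    {"xyz": [0.05, 0, 1.6], "twist": [0, 0, 0], "jaw": 0.5},
    {"xyz": [0.05, 0, 1.9], "twist": [0, 0, 0], "jaw": 0.5},
    {"xyz": [0.05, 0, 2.2], "twist": [0, 0, 0], "jaw": 0.5},
    {"xyz": [0.05, 0, 2.5], "twist": [0, 0, 0], "jaw": 0.5},
    {"xyz": [0.05, 0, 2.5], "twist": [0, 0, 0], "jaw": 0.5},
  ],
)

```text
time_s: 5.17
tool_pos: [0.5797, -0.0415, 0.3743]
tool_rot: [-179.9, -0.0, 89.9]
force: [0.3, 0.2, -0.7]
grip_width: 0.0599
grasp_force: 15.0
```

Emit:
servo_tool(
  plan=[
    {"xyz": [0, 0, 1], "twist": [0, 0, 0], "jaw": 0.5},
    {"xyz": [0, 0, 2], "twist": [0, 0, 0], "jaw": 0.5},
    {"xyz": [0, 0, 3], "twist": [0, 0, 0], "jaw": 0.5},
    {"xyz": [0, 0, 4], "twist": [0, 0, 0], "jaw": 0.5},
    {"xyz": [0, 0, 4], "twist": [0, 0, 0], "jaw": 0.5},
  ],
)

```text
time_s: 5.58
tool_pos: [0.579, -0.0417, 0.3319]
tool_rot: [-179.7, -0.0, 89.9]
force: [0.0, 0.5, -1.5]
grip_width: 0.0601
grasp_force: 15.0
```

Emit:
servo_tool(
  plan=[
    {"xyz": [0, 0, 1], "twist": [0, 0, 0], "jaw": 0.5},
    {"xyz": [0, 0, 2], "twist": [0, 0, 0], "jaw": 0.5},
    {"xyz": [0, 0, 3], "twist": [0, 0, 0], "jaw": 0.5},
    {"xyz": [0, 0, 4], "twist": [0, 0, 0], "jaw": 0.5},
    {"xyz": [0, 0, 4.8], "twist": [0, 0, 0], "jaw": 0.5},
    {"xyz": [0, 0, 4.8], "twist": [0, 0, 0], "jaw": 0.5},
    {"xyz": [0, 0, 4.8], "twist": [0, 0, 0], "jaw": 0.5},
  ],
)

```text
time_s: 6.17
tool_pos: [0.5797, -0.0416, 0.2863]
tool_rot: [-179.9, -0.0, 89.9]
force: [-0.4, -0.2, -0.6]
grip_width: 0.0601
grasp_force: 15.0
```

Emit:
servo_tool(
  plan=[
    {"xyz": [0, 0, 0.2], "twist": [0, 0, 0], "jaw": 0.5},
    {"xyz": [0, 0, 0.4], "twist": [0, 0, 0], "jaw": 0.5},
    {"xyz": [0, 0, 0.5], "twist": [0, 0, 0], "jaw": 0.5},
    {"xyz": [0, 0, 0.5], "twist": [0, 0, 0], "jaw": 0.5},
  ],
)

```text
time_s: 6.5
tool_pos: [0.5798, -0.0416, 0.282]
tool_rot: [180.0, 0.0, 89.9]
force: [-0.2, 0.1, -0.7]
grip_width: 0.0601
grasp_force: 15.0
```

Emit:
servo_tool(
  plan=[
    {"xyz": [0, 0, 0.1], "twist": [0, 0, 0], "jaw": 0.5},
    {"xyz": [0, 0, 0.2], "twist": [0, 0, 0], "jaw": 0.5},
    {"xyz": [0, 0, 0.2], "twist": [0, 0, 0], "jaw": 0.5},
    {"xyz": [0, 0, 0.2], "twist": [0, 0, 0], "jaw": 0.5},
  ],
)

```text
time_s: 6.83
tool_pos: [0.58, -0.0416, 0.2806]
tool_rot: [180.0, 0.0, 89.9]
force: [-1.6, -0.5, 4.0]
grip_width: 0.0599
grasp_force: 15.0
```

Emit:
servo_tool(
  plan=[
    {"xyz": [0, 0, 0], "twist": [0, 0, 0], "jaw": 0.4},
    {"xyz": [0, 0, 0], "twist": [0, 0, 0], "jaw": 0.2},
    {"xyz": [0, 0, 0], "twist": [0, 0, 0], "jaw": 0},
    {"xyz": [0, 0, 0], "twist": [0, 0, 0], "jaw": 0},
    {"xyz": [0, 0, 0], "twist": [0, 0, 0], "jaw": 0},
    {"xyz": [0, 0, -2], "twist": [0, 0, 0], "jaw": 0},
    {"xyz": [0, 0, -5], "twist": [0, 0, 0], "jaw": 0},
    {"xyz": [0, 0, -8], "twist": [0, 0, -7], "jaw": 0},
    {"xyz": [0, 0, -10], "twist": [0, 0, -14], "jaw": 0},
  ],
)

```text
time_s: 7.58
tool_pos: [0.5803, -0.0413, 0.3826]
tool_rot: [179.9, 0.1, 104.2]
force: [0.9, 0.1, -0.5]
grip_width: 0.087
grasp_force: 0.0
```

Emit:
servo_tool(
  plan=[
    {"xyz": [0, 0, 0], "twist": [0, 0, -7], "jaw": 0},
    {"xyz": [0, 0, 0], "twist": [0, 0, -14], "jaw": 0},
    {"xyz": [0, 0, 0], "twist": [0, 0, -21], "jaw": 0},
    {"xyz": [0, 0, 0], "twist": [0, 0, -28], "jaw": 0},
    {"xyz": [0, 0, 0], "twist": [0, 0, -35], "jaw": 0},
    {"xyz": [0, 0, 0], "twist": [0, 0, -42], "jaw": 0},
    {"xyz": [0, 0, 0], "twist": [0, 0, -49], "jaw": 0},
    {"xyz": [0, 0, 0], "twist": [0, 0, -56], "jaw": 0},
    {"xyz": [0, 0, 0], "twist": [0, 0, -63], "jaw": 0},
    {"xyz": [0, 0, 0], "twist": [0, 0, -71], "jaw": 0},
  ],
)

```text
time_s: 8.42
tool_pos: [0.5798, -0.0416, 0.3797]
tool_rot: [180.0, -0.0, 174.4]
force: [0.5, 0.4, -1.5]
grip_width: 0.0873
grasp_force: 0.0
```

Emit:
servo_tool(
  plan=[
    {"xyz": [0, 0, 0], "twist": [0, 0, 0], "jaw": 0},
    {"xyz": [0, 0, 0], "twist": [0, 0, 0], "jaw": 0},
    {"xyz": [0, 0, 0], "twist": [0, 0, 0], "jaw": 0},
  ],
)

```text
time_s: 8.67
tool_pos: [0.5798, -0.0417, 0.3799]
tool_rot: [-180.0, -0.0, 173.9]
force: [0.1, 0.3, 0.2]
grip_width: 0.087
grasp_force: 0.0
```

```bash
python3 - <<'E'
from h import *
from cell import env
w=env.read_camera("wrist");c=env.read_camera("side");t=env.read_camera("top");pickle.dump((w,c,t),open("p4.pkl","wb"))
o=env.get_obs();print(o["tool_pos"],o["tool_rot"],o["force"],o["qpos"])
X=np.array([[.5797,-.042,.157],[.5797,-.042,.125],[.5797,-.042,.055]])
for k in(w,c,t):print(proj(k,X))
f=lambda k,u,v,s,n:cv2.resize(k["img"][v-s:v+s,u-s:u+s],(n,n),interpolation=cv2.INTER_CUBIC)
p=proj(w,X)[0].astype(int);p=np.clip(p,50,[590,350]);print(p)
d=np.hstack([f(w,p[0],p[1],50,400),f(c,355,210,40,400)]);cv2.imwrite("pics/m4.png",np.ascontiguousarray(d[:,:,::-1]))
E
```

```text
[ 0.57985392 -0.04153923  0.37998496] [-1.79990343e+02  2.88457295e-03  1.73965914e+02] [-1.28706065  0.42703663 -0.15477253] [ 37.03274256  14.90288612 -41.60836531  94.03135969  10.19662988
  74.94360931  77.68654541]
[[317.63012818 221.75089065]
 [317.5042037  208.84043087]
 [317.31483881 189.440573  ]]
[[357.11360661 189.76767502]
 [356.86457239 201.06595884]
 [356.34802358 224.4754544 ]]
[[340.92954348 203.79367194]
 [340.80223682 204.89398498]
 [340.54326425 207.13181942]]
[317 221]
```

View pics/m4.png

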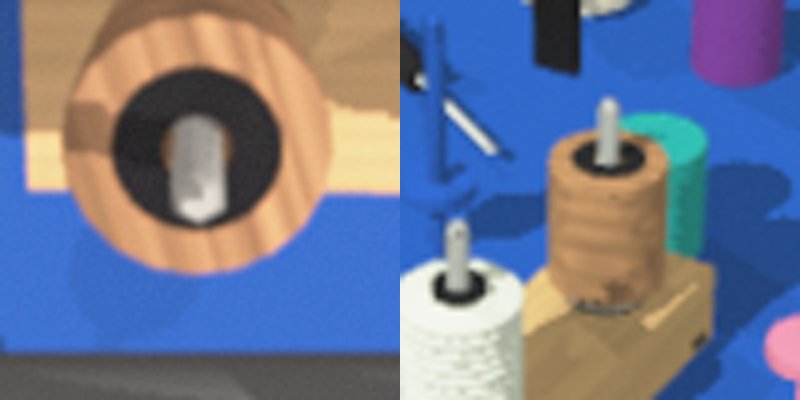

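The left panel shows the roller on the shaft, with the tip at (317,222) in the full wrist frame and flats facing the jaw direction. The right panel shows the roller sitting on the collar with bare shaft above it. It is seated and released, so next is the grip on the bare top.

Emit:
servo_tool(
  plan=[
    {"xyz": [0, 0, 2], "twist": [0, 0, 0], "jaw": 0},
    {"xyz": [0, 0, 4], "twist": [0, 0, 0], "jaw": 0},
    {"xyz": [0, 0, 6], "twist": [0, 0, 0], "jaw": 0},
    {"xyz": [0, 0, 6.9], "twist": [0, 0, 0], "jaw": 0},
    {"xyz": [0, 0, 6.9], "twist": [0, 0, 0], "jaw": 0},
    {"xyz": [0, 0, 6.9], "twist": [0, 0, 0], "jaw": 0},
  ],
)

```text
time_s: 9.32
tool_pos: [0.58, -0.0415, 0.3112]
tool_rot: [180.0, -0.0, 174.0]
force: [-0.3, 0.6, 0.4]
grip_width: 0.087
grasp_force: 0.0
```

Emit:
servo_tool(
  newtons=45,
  plan=[
    {"xyz": [0, 0, 0], "twist": [0, 0, 0], "jaw": 0.3},
    {"xyz": [0, 0, 0], "twist": [0, 0, 0], "jaw": 0.5},
    {"xyz": [0, 0, 0], "twist": [0, 0, 0], "jaw": 0.7},
    {"xyz": [0, 0, 0], "twist": [0, 0, 0], "jaw": 0.8},
    {"xyz": [0, 0, 0], "twist": [0, 0, 0], "jaw": 0.9},
    {"xyz": [0, 0, 0], "twist": [0, 0, 0], "jaw": 1},
    {"xyz": [0, 0, 0], "twist": [0, 0, 0], "jaw": 1},
    {"xyz": [0, 0, 0], "twist": [0, 0, 0], "jaw": 1},
    {"xyz": [0, 0, 0], "twist": [0, 0, 0], "jaw": 1},
  ],
)

```text
time_s: 10.07
tool_pos: [0.5798, -0.0416, 0.311]
tool_rot: [-180.0, -0.0, 174.0]
force: [-0.1, -0.6, -0.8]
grip_width: 0.0349
grasp_force: 0.0
```

Emit:
servo_tool(
  newtons=45,
  plan=[
    {"xyz": [0, 0, 0], "twist": [0, 0, 0], "jaw": 1},
    {"xyz": [0, 0, 0], "twist": [0, 0, 0], "jaw": 1},
    {"xyz": [0, 0, 0], "twist": [0, 0, 0], "jaw": 1},
    {"xyz": [0, 0, 0], "twist": [0, 0, 0], "jaw": 1},
    {"xyz": [0, 0, 0], "twist": [0, 0, 0], "jaw": 1},
    {"xyz": [0, 0, 0], "twist": [0, 0, 0], "jaw": 1},
    {"xyz": [0, 0, 0], "twist": [0, 0, 0], "jaw": 1},
  ],
)

```text
time_s: 10.65
tool_pos: [0.5798, -0.0416, 0.3109]
tool_rot: [-180.0, -0.0, 174.1]
force: [-0.2, -0.0, -0.4]
grip_width: 0.0091
grasp_force: 45.0
```

Emit:
servo_tool(
  plan=[
    {"xyz": [0, 0, -0.5], "twist": [0, 0, 0], "jaw": 1},
    {"xyz": [0, 0, -1.5], "twist": [0, 0, 0], "jaw": 1},
    {"xyz": [0, 0, -2.5], "twist": [0, 0, 0], "jaw": 1},
    {"xyz": [0, 0, -4], "twist": [0, 0, 0], "jaw": 1},
    {"xyz": [0, 0, -6], "twist": [0, 0, 0], "jaw": 1},
    {"xyz": [0, 0, -8], "twist": [0, 0, 0], "jaw": 1},
    {"xyz": [0, 0, -8], "twist": [0, 0, 0], "jaw": 1},
    {"xyz": [0, 0, -8], "twist": [0, 0, 0], "jaw": 1},
  ],
)

```text
time_s: 11.32
tool_pos: [0.5802, -0.0413, 0.3925]
tool_rot: [-180.0, 0.2, 174.0]
force: [-0.9, 0.1, -3.8]
grip_width: 0.0093
grasp_force: 45.0
```

Emit:
servo_tool(
  plan=[
    {"xyz": [0, 0, -2], "twist": [0, 0, 0], "jaw": 1},
    {"xyz": [0, 0, -5], "twist": [0, 0, 0], "jaw": 1},
    {"xyz": [0, 0, -8], "twist": [0, 0, 0], "jaw": 1},
    {"xyz": [0, 0, -11], "twist": [0, 0, 0], "jaw": 1},
    {"xyz": [0, 0, -11], "twist": [0, 0, 0], "jaw": 1},
    {"xyz": [0, 0, -11], "twist": [0, 0, 0], "jaw": 1},
    {"xyz": [0, 0, -11], "twist": [0, 0, 0], "jaw": 1},
  ],
)

```text
time_s: 11.9
tool_pos: [0.5796, -0.0417, 0.499]
tool_rot: [-180.0, -0.2, 174.0]
force: [-0.1, -0.4, -2.9]
grip_width: 0.0091
grasp_force: 45.0
```

```bash
cat > plan.py <<'E'
from h import *
from cell import env
from scipy.spatial.transform import Rotation as Ro
o=env.get_obs();p=o["tool_pos"];R=Ro.from_euler("xyz",o["tool_rot"],degrees=True)
b=np.radians(2.8);bx=np.array([np.cos(b),np.sin(b),0]);by=np.array([-np.sin(b),np.cos(b),0])
sp=np.array([.5195,.371,.11]);ax=np.cos(np.pi/6)*np.array([0,0,1])-.5*by
dep=.142
# final: closing axis (tool y) towards -/+ by in tilted plane; tool z=-ax
tz=-ax;tx=-bx;ty=np.cross(tz,tx)
F=Ro.from_matrix(np.c_[tx,ty,tz]);tcp=sp+[0,0,.1]+ax*(dep+.164)
if __name__=="__main__":
    print("pos",p.round(4),o["tool_rot"].round(2),"q",o["qpos"].round(1),"f",o["force"].round(1),o["grip_width"])
    print("target",tcp.round(4),F.as_euler("xyz",degrees=True).round(2))
    print("shift cm",(R.inv().apply(tcp-p)*100).round(2),"twist",np.degrees((R.inv()*F).as_rotvec()).round(2))
E
python3 plan.py
```

```text
pos [ 0.5796 -0.0417  0.499 ] [-1.7999e+02 -1.7000e-01  1.7405e+02] q [ 37.3  12.1 -42.2  83.3   8.1  87.9  79.5] f [-0.1 -0.4 -2.9] 0.009121152429978881
target [0.527  0.2182 0.475 ] [ 150.     0.  -177.2]
shift cm [ 7.92 25.3   2.42] twist [-29.94   2.13  -8.6 ]
```

Emit:
servo_tool(
  plan=[
    {"xyz": [0.6, 2, 0], "twist": [0, 0, 0], "jaw": 1},
    {"xyz": [1.5, 4.5, 0], "twist": [-3, 0.2, -0.9], "jaw": 1},
    {"xyz": [2.3, 7.5, 0], "twist": [-6, 0.4, -1.8], "jaw": 1},
    {"xyz": [3.2, 10.5, 0], "twist": [-10, 0.7, -2.9], "jaw": 1},
    {"xyz": [4.1, 13.5, 0], "twist": [-14, 1, -4], "jaw": 1},
    {"xyz": [5, 16.5, 0], "twist": [-18, 1.3, -5.2], "jaw": 1},
    {"xyz": [6, 19.5, 0.5], "twist": [-22, 1.6, -6.3], "jaw": 1},
    {"xyz": [7, 22.5, 1.2], "twist": [-26, 1.8, -7.5], "jaw": 1},
    {"xyz": [7.6, 24.3, 2], "twist": [-29, 2.1, -8.3], "jaw": 1},
    {"xyz": [7.9, 25.3, 2.4], "twist": [-29.9, 2.1, -8.6], "jaw": 1},
  ],
)

```text
time_s: 12.73
tool_pos: [0.5254, 0.2204, 0.4736]
tool_rot: [150.0, -0.1, -177.0]
force: [-1.0, -0.3, -2.7]
grip_width: 0.0094
grasp_force: 45.0
```

Emit:
servo_tool(
  plan=[
    {"xyz": [0, 0, 0], "twist": [0, 0, 0], "jaw": 1},
    {"xyz": [0, 0, 0], "twist": [0, 0, 0], "jaw": 1},
    {"xyz": [0, 0, 0], "twist": [0, 0, 0], "jaw": 1},
    {"xyz": [0, 0, 0], "twist": [0, 0, 0], "jaw": 1},
  ],
)

```text
time_s: 13.07
tool_pos: [0.5285, 0.2165, 0.4771]
tool_rot: [150.1, 0.2, -177.4]
force: [0.4, -0.9, -2.3]
grip_width: 0.0096
grasp_force: 45.0
```

```bash
cat > look.py <<'E'
from plan import *
t=env.read_camera("top");s=env.read_camera("side");pickle.dump((t,s),open("p5.pkl","wb"))
de=p+R.apply([0,0,.164+dep]);a=-R.apply([0,0,1])
print("drive end",de.round(4),"tilt",np.degrees(np.arccos(a[2])).round(2))
X=np.array([de,de+a*.05,de+a*.12,de+a*.152,sp]);print(proj(t,X).round(1).tolist());print(proj(s,X).round(1).tolist())
E
python3 plan.py; python3 look.py; python3 - <<'E'
from h import *
t,s=pickle.load(open("p5.pkl","rb"))
f=lambda k,u,v,a,b:cv2.resize(k["img"][v-b:v+b,u-a:u+a],None,fx=4,fy=4,interpolation=cv2.INTER_CUBIC)
cv2.imwrite("pics/m5.png",np.ascontiguousarray(np.hstack([f(t,220,215,50,60),f(s,290,265,50,60)])[:,:,::-1]))
E
```

```text
pos [0.5285 0.2165 0.4771] [ 150.13    0.22 -177.36] q [ 32.4   9.4 -53.4  92.3 -21.7  73.5  77.3] f [ 0.4 -0.9 -2.3] 0.009629465991842593
target [0.527  0.2182 0.475 ] [ 150.     0.  -177.2]
shift cm [0.14 0.05 0.26] twist [-0.13  0.27 -0.03]
drive end [0.5225 0.3688 0.2117] tilt 29.87
[[189.9, 225.7], [194.2, 224.3], [200.8, 222.1], [204.1, 221.1], [199.6, 228.6]]
[[281.3, 286.8], [287.7, 254.5], [296.6, 208.6], [300.8, 187.4], [287.2, 334.6]]
```

View pics/m5.png

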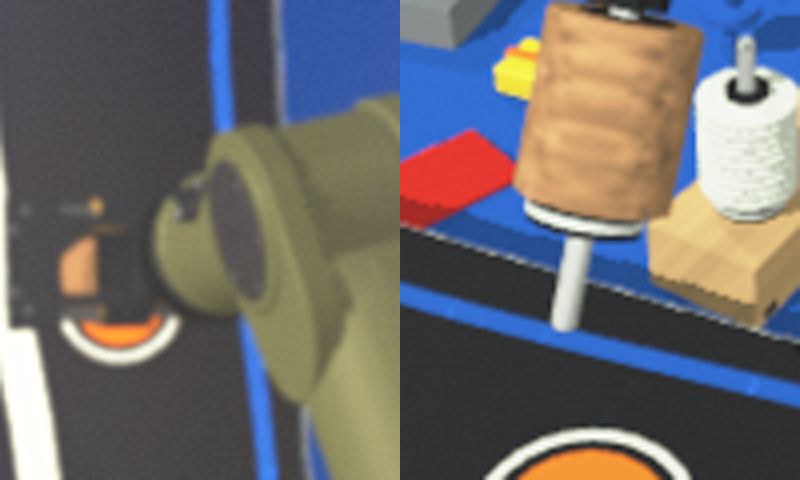

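In the side crop the drive end is at (281.2,286.8) in full-image pixels, which matches the prediction exactly. The roller sits on the collar and the lean is right. I'll make a final trim of a few millimetres and let it settle.

Emit:
servo_tool(
  plan=[
    {"xyz": [0.1, 0.05, 0.1], "twist": [0, 0.1, 0], "jaw": 1},
    {"xyz": [0.1, 0.05, 0.2], "twist": [0, 0.1, 0], "jaw": 1},
    {"xyz": [0.1, 0.05, 0.2], "twist": [0, 0.1, 0], "jaw": 1},
    {"xyz": [0.1, 0.05, 0.2], "twist": [0, 0.1, 0], "jaw": 1},
    {"xyz": [0.1, 0.05, 0.2], "twist": [0, 0.1, 0], "jaw": 1},
    {"xyz": [0.1, 0.05, 0.2], "twist": [0, 0.1, 0], "jaw": 1},
    {"xyz": [0.1, 0.05, 0.2], "twist": [0, 0.1, 0], "jaw": 1},
    {"xyz": [0.1, 0.05, 0.2], "twist": [0, 0.1, 0], "jaw": 1},
  ],
)

```text
time_s: 13.83
tool_pos: [0.5264, 0.2197, 0.4755]
tool_rot: [150.1, 0.1, -177.1]
force: [-0.3, -0.8, -2.0]
grip_width: 0.0095
grasp_force: 45.0
```

```bash
python3 look.py; python3 -c "
from cell import env
o=env.get_obs();print(o['tool_pos'],o['tool_rot'],o['joint_velocities'].round(2),o['grip_width'],o['grasp_force'])"
```

```text
drive end [0.5193 0.3722 0.2103] tilt 29.94
[[188.8, 226.9], [193.1, 225.5], [199.7, 223.3], [202.9, 222.2], [199.6, 228.6]]
[[281.9, 289.6], [288.2, 257.0], [297.1, 210.9], [301.2, 189.6], [287.2, 334.6]]
[0.52644141 0.21965031 0.47549022] [ 1.50061310e+02  1.03939989e-01 -1.77151189e+02] [-0.01 -0.03  0.    0.02  0.1   0.   -0.01] 0.009426638765114848 45.004104624531465
```

```bash
python3 -c "
from cell import env
print(env.sign_off())"
```

```text
the job is handed in; nothing more can be done
None
```

The job is handed in: the cork roller sits on the shaft's collar, and the arm is holding the shaft still with its drive end about 10 cm above the orange spot, leaning about 30° with the drive end towards the far edge of the board; the judge's verdict was not shown.

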